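# Stand the work light up on its kickstand

### The arm

A 6-joint arm with a two-finger parallel gripper is mounted at the origin on the work surface. World frame = base frame: x ahead of the robot, y to its left, z up, the work surface at z = 0. Lengths are in m, angles in rad, forces in N, time in s.
With the tool pointing down it reaches from about 0.3 to 0.775 m from the base axis. Payload 14.6 kg.
Tool frame: the origin (TCP) lies at the very end of the fingers, on their centre line; the grasp point (between the pads) lies 19 mm behind it; z points along the fingers, y is the direction in which the jaws open and shut (so a half turn about z gives the same grasp; the last joint's range is limited). The gripper opens to 85 mm and grips with 20 to 120 N. Pads are 22 mm wide; open, the fingers measure 114 mm over their backs; the gripper's body (76 mm by 85 mm) begins 54 mm behind the grasp point. The pads swing forward as they close: fully open they stand 13 mm farther back than shut.
Start: joints at [1.211, 0.3, 1.521, -0, 1.321, -0.067], TCP at [0.159, 0.527, 0.231] pointing down, gripper open.
Joint ranges: [-3.03, 3.03], [-0.79, 2.21], [0.23, 2.52], [-1.04, 4.18], [0, 3.07], [-2.55, 2.55]. Speed limits (rad/s): [2.22, 2.22, 2.57, 3.14, 3.14, 3.14].

### API

Orientations are given as a unit quaternion [w, x, y, z].
In Python, from bench import ctrl gives the robot as it stands. The module is installed in compiled form; this text tells all that it offers.
- The arm moves only by the tool send_rows, never from a script. Its argument "series" is a list of rows, each an object of numbers: "grip": the closure in counts, from 0 (fully open) to 255 (shut); "dx", "dy", "dz": the shift along the world's x, y, z in m; "twist": the turn about the world's z in rad. In form: [{"grip": .., "dx": .., "dy": .., "dz": .., "twist": ..}, ...]. A call has 1 to 20 rows; each row shifts and turns the commanded pose from where the row before left it; what a row does not reach is not made up. A row lasts 1/8 s, in which the tool goes at most 62.5 mm and 10.7 degrees, less where a joint would pass 70% of its speed; a pose out of reach is approached as far as the arm can. A call is refused whole if a number of a shift passes 0.0625 or a number of a turn 0.188, either way. A call with a gripper value outside its range is refused whole. The fingers move at their own pace and stop on an object; the grip force is fixed at half the most. Time passes only in rows, so rows that do not move let the fingers close. It gives the time, the measured TCP pose, the force and the opening at its end, in the units of the state.
- ctrl.get_state(): the state, without advancing time (a new reading comes with each control period).
- ctrl.read_camera(name): name is "side" or "top"; returns (picture, depth): 384x512x3 uint8, red, green, blue; 384x512 float32, m along the optical axis (not along the pixel's ray), 0 where there is no reading.
- ctrl.camera_params(name): a dict with "fx", "fy", "cx", "cy" (pixels), "dist_coeffs" ([k1, k2, p1, p2, k3] as OpenCV has them; the pictures are not rectified), "R" (3x3) and "t" (3): a world point X has camera coordinates R X + t. Camera axes: x right, y down, z forward; pixel columns grow to the right and rows downward; lengths in m; the calibration is good to about 2 mm. A picture is of the moment at which its call begins. camera_params takes no time and is no camera call.
- ctrl.sign_off(): hands the job in, once; it reports no verdict.
The state is a dict: "time": time; "q": joint angles; "qd": joint speeds; "tau": joint torques, N m; "position": TCP position; "orientation": TCP orientation; "contact_force": force on the tool from outside, world axes, zero at the start; "moment": the same for the moment, N m; "gripper_width": finger opening in m.
Only numpy, scipy, OpenCV 4.12 (cv2) and the standard library are available. Lean on these libraries where they do the work, as an engineer would, in place of code of your own. Each camera call takes 0.05 s, during which the arm holds its last target. There are 200 camera calls.

### The job

Swing the work light's spring-loaded kickstand leg out until it snaps over and locks open. Then tip the light up by its carry handle and let it down gently so that it stands by itself on its bottom tube and the leg, still at the short bench dogs and off the tall ones. Leave the loose things around it where they are.

Things in the scene. Friction and masses are not known exactly. Their poses are not given: they have to be found in the camera images.
- jig: Fixed plywood board on the bench, 290 x 250 x 18 mm, with four aluminium bench dogs (20 mm dia). Origin at bench height (board underside), below the start line of the light's bottom tube; z up. Board spans x -130 to +160, y +-125, top at z = 18 mm. Its x axis runs from the tall to the short dogs, away from the robot within about 20 degrees
- tall_dogs (a point): Midpoint between the round tops of the two tall dogs, on which the light's face leans at the start; the dogs stand at x = -82, y = +-62 mm on the jig, tops 98 mm above the board
- short_dogs (a point): Midpoint between the tops of the two short dogs, which stop the light's tube from sliding to jig +x; at x = +22.5, y = +-62 mm on the jig, 18 mm above the board
- lamp: Loose green panel work light, about 0.8 kg. Origin: centre of the axis of its round bottom tube (24 mm dia, 160 mm long along y), 12 mm above the board. z runs up the panel, x out of its back. Panel 26 mm thick (x +-13), 160 wide, z 5 to 165 mm. Starts leaning 35 deg from upright to jig -x (back and leg facing up, away from robot); on its open leg it leans 14 deg to jig +x
- lamp_handle (a point): Centre of the grip bar of the black carry handle, (0, 0, 205) mm in the light's frame, same axes. Bar 112 mm long (y), 14 thick (x), 30 high (z 190 to 220); below it a 25 mm gap to the panel between two end posts
- leg_hinge (a point): Point on the hinge axis of the kickstand leg (axis parallel to the light's y), at (19, 0, 115) mm in the light's frame
- leg_grip (a point): Centre of the red grip block on the leg: 30 mm wide (y), 22 mm deep and 24 mm long, meant to be pinched across its width. In the leg's frame (at the hinge, axes as the light's when folded) it is at (15, 0, -95) mm
- leg_foot (a point): Axis of the leg's round rubber foot (16 mm dia, 60 mm long along y), at (0, 0, -128) mm in the leg's frame
- lamp_leg (a joint): Angle of the light-metal kickstand leg (26 mm wide, 8 thick): 0 folded along the back, foot down by the tube; 0.766 rad open at its stop, foot swung out from the back. Over-centre spring: below about 0.46 rad in the start pose (0.40 without the leg's weight) it pulls the leg shut (0.20 N m at 0), beyond that it drives it open and holds it at the stop (0.19 N m)
- battery: Loose black battery pack, 75 x 115 mm, 54 mm high, origin under its centre; leave alone
- pad: Loose black rubber sanding pad plate, 80 x 130 x 14 mm, origin under its centre; leave alone
- guard: Loose black U-shaped guard, about 100 x 98 x 22 mm, origin under its centre; leave alone

How it is judged:
By the outcome, as a careful person would: the job done as asked, in the order asked, and still so for the second after the job is handed in, with the robot touching nothing.
It also fails if it takes over 58 s, if anything falls off the work surface, if the arm or the gripper's body presses on something with over 40 N, if the wrist force passes 120 N, or if a joint passes its speed limit or range.

## Working session

There is one attempt and no reset: what is moved stays moved. The work goes in short steps, Python scripts to look and compute and a tool call to move; the robot and the scene stay as the last step left them, time stands still between calls to the robot, and variables do not carry over. Pictures are saved under pics/ and viewed, about 8 in all and at most 12, crops included, and the job is handed in when it is done.

Besides the shell and the picture viewer there is one more tool, called after "Call:" by a JSON object that holds its "op" and its "data", one argument or row to a line. send_rows: Moves the arm, as the interface text tells. Its arguments: {"type":"object","properties":{"series":{"type":"array"}},"required":["series"]}

```bash
mkdir -p pics
cat > h.py <<'E'
import numpy as np, cv2
from bench import ctrl
def K(c): return np.array([[c["fx"],0,c["cx"]],[0,c["fy"],c["cy"]],[0,0,1.]])
def world(name,uv,depth):
    c=ctrl.camera_params(name); uv=np.atleast_2d(np.float64(uv))
    n=cv2.undistortPoints(uv.reshape(-1,1,2),K(c),np.array(c["dist_coeffs"]))[:,0]
    p=np.c_[n,np.ones(len(n))]*np.atleast_1d(depth)[:,None]
    return (p-np.array(c["t"]))@np.array(c["R"])
def proj(name,X):
    c=ctrl.camera_params(name); R=np.array(c["R"])
    return cv2.projectPoints(np.float64(X).reshape(-1,1,3),cv2.Rodrigues(R)[0],np.array(c["t"]),K(c),np.array(c["dist_coeffs"]))[0][:,0]
def snap(tag):
    o={}
    for n in("side","top"):
        p,d=ctrl.read_camera(n); o[n]=(p,d); np.savez(f"{tag}_{n}.npz",p=p,d=d)
    cv2.imwrite(f"pics/{tag}.png",cv2.resize(np.hstack([o["side"][0],o["top"][0]])[:,:,::-1],(800,300),interpolation=cv2.INTER_AREA))
    for n in o: cv2.imwrite(f"pics/{tag}_{n}.png",cv2.resize(o[n][0][:,:,::-1],(800,600),interpolation=cv2.INTER_CUBIC))
    return o
E
python3 - <<'E'
from h import *
snap("a"); print(ctrl.get_state())
for n in("side","top"):
    c=ctrl.camera_params(n); R=np.array(c["R"]); print(n,c["fx"],-R.T@c["t"],R[2])
E
```

```text
{'time': 0.1, 'q': array([ 1.21137234e+00,  3.00426048e-01,  1.52150406e+00,  1.94531755e-05,
        1.32065848e+00, -6.66105005e-02]), 'qd': array([ 3.54376745e-05, -2.61574682e-03, -2.45695531e-03, -1.77041421e-04,
        1.00425144e-03, -3.65059669e-04]), 'tau': array([ 1.72464217e-03, -5.44376886e+01, -3.62375093e+01, -1.02744452e-04,
        3.02152832e-03, -8.37173701e-06]), 'position': array([0.15869183, 0.52640745, 0.2307786 ]), 'orientation': array([-1.14484342e-04,  1.45886637e-01,  9.89301188e-01, -4.84717255e-04]), 'contact_force': array([-0.0224985 , -0.32591371, -0.39510831]), 'moment': array([ 0.01501381,  0.03795811, -0.03502297]), 'gripper_width': 0.0852793989147222}
side 483.5516323331253 [0.44395664 0.82253567 0.77133099] [ 0.12128416 -0.77551187 -0.61957363]
top 448.81389502649466 [0.40003619 0.03455276 1.36038297] [ 0.13318174 -0.01005966 -0.99104058]
```

View pics/a_side.png

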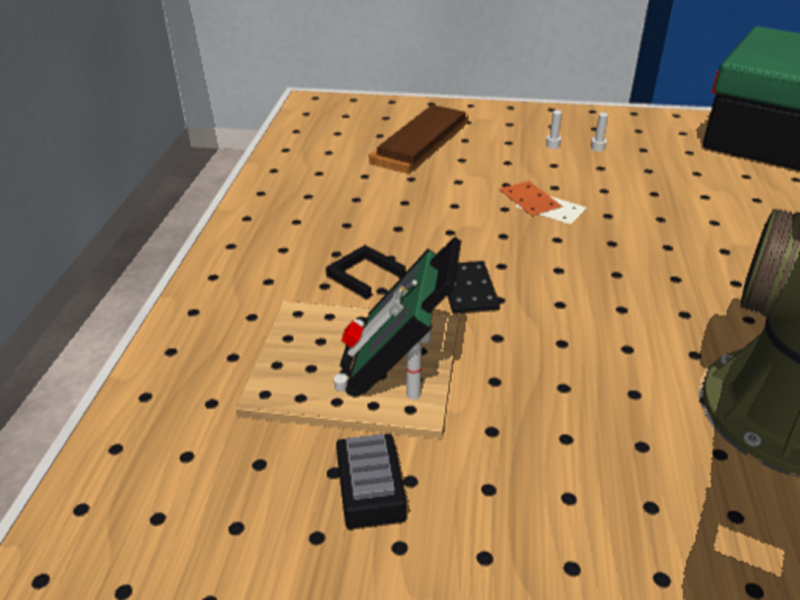

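View pics/a_top.png

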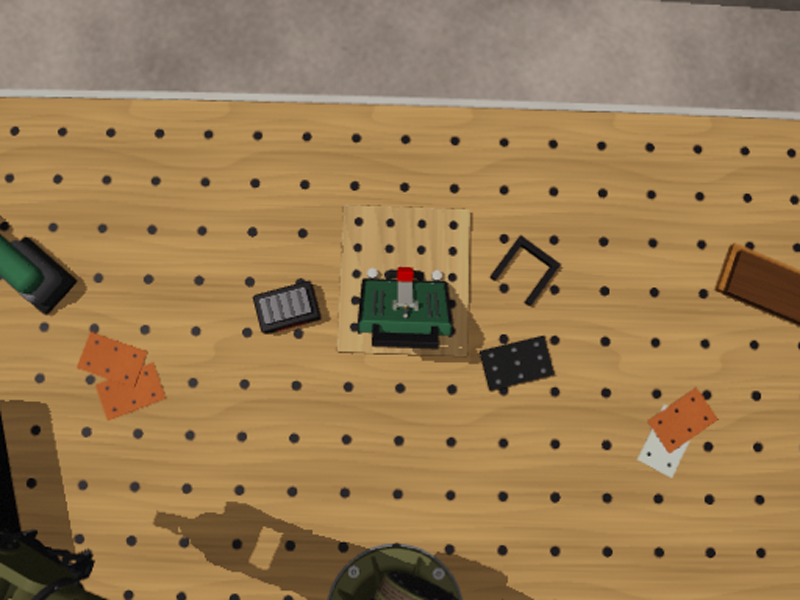

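The side view shows the light leaning on the tall dogs, with the red grip at about (353,333). In the top view the grip is at (405,274), the short dogs are at (372,273) and (437,275), and the handle is at (405,337). The jig is almost aligned with world x. Next I'll measure it.

```bash
cat > m.py <<'E'
from h import *
def red(tag):
    for n in("side","top"):
        z=np.load(f"{tag}_{n}.npz"); p=z["p"].astype(int); d=z["d"]
        m=((p[...,0]>130)&(p[...,1]<50)&(p[...,2]<50)&(d>0)).astype(np.uint8)
        k,l,s,c=cv2.connectedComponentsWithStats(m)
        for i in np.argsort(-s[1:,4])[:1]+1:
            v,u=np.nonzero(l==i); X=world(n,np.c_[u,v],d[v,u]); print(n,"red",s[i,4],c[i].round(1),"med",np.median(X,0).round(4),"min",X.min(0).round(4),"max",X.max(0).round(4))
E
python3 - <<'E'
from m import *
red("a")
z=np.load("a_top.npz"); p=z["p"].astype(int); d=z["d"]
v,u=np.mgrid[100:260,190:330]; v=v.ravel();u=u.ravel()
X=world("top",np.c_[u,v],d[v,u]); P=p[v,u]
b=(abs(X[:,2]-.018)<.006)&(d[v,u]>0)
im=np.zeros(d.shape,np.uint8); im[v[b],u[b]]=1; im=cv2.morphologyEx(im,cv2.MORPH_OPEN,np.ones((3,3)))
k,l,s,c=cv2.connectedComponentsWithStats(im); i=1+np.argmax(s[1:,4]); vv,uu=np.nonzero(l==i)
B=world("top",np.c_[uu,vv],d[vv,uu])
r=cv2.minAreaRect(np.float32(B[:,:2]*1000)); print("board",r, "z",np.median(B[:,2])); print(cv2.boxPoints(r))
for q in((372,273),(437,275)):
    e=(np.hypot(u-q[0]*.64,v-q[1]*.64)<7)&(X[:,2]>.03)&(X[:,2]<.045)&(P.min(1)>110); print("dog",e.sum(),X[e].mean(0).round(4))
# highest dark object = handle
e=(X[:,2]>.17)&(P.max(1)<90); H=X[e]; print("handle",e.sum(),H.min(0),H.max(0),np.median(H,0), cv2.minAreaRect(np.float32(H[:,:2]*1000)))
g=(P[:,1]>P[:,0]+15)&(X[:,2]>.03);G=X[g];print("green",G.min(0),G.max(0))
E
```

```text
side red 135 [225.1 213.6] med [0.6301 0.0073 0.0732] min [ 0.6186 -0.015   0.0561] max [0.6432 0.0153 0.0831]
top red 81 [258.9 175.1] med [ 0.6293 -0.0025  0.077 ] min [ 0.6187 -0.0169  0.0651] max [0.6443 0.0117 0.0853]
board ((630.3474731445312, -3.3411178588867188), (250.3198699951172, 291.1513977050781), 89.35772705078125) z 0.018906477132309883
[[ 483.37793  -126.86135 ]
 [ 774.51105  -130.12503 ]
 [ 777.317     120.179115]
 [ 486.1839    123.442795]]
dog 32 [0.6383 0.0593 0.0365]
dog 32 [ 0.637  -0.0647  0.0364]
handle 546 [ 0.40003619 -0.08112768  0.17010693] [0.54543581 0.07855114 1.36038297] [ 0.49932369 -0.00100284  0.20563942] ((491.4726257324219, -14.020706176757812), (142.191650390625, 150.53762817382812), 18.65469741821289)
green [ 0.40003619 -0.07994777  0.04304387] [0.62020872 0.07595966 1.36038297]
```

Call:
{"op": "send_rows", "data": {
  "series": [
    {"grip": 0, "dx": 0.04, "dy": -0.044, "dz": 0.01, "twist": 0.0235},
    {"grip": 0, "dx": 0.04, "dy": -0.044, "dz": 0.01, "twist": 0.0235},
    {"grip": 0, "dx": 0.04, "dy": -0.044, "dz": 0.01, "twist": 0.0235},
    {"grip": 0, "dx": 0.04, "dy": -0.044, "dz": 0, "twist": 0.0235},
    {"grip": 0, "dx": 0.04, "dy": -0.044, "dz": 0, "twist": 0.0235},
    {"grip": 0, "dx": 0.04, "dy": -0.044, "dz": 0, "twist": 0.0235},
    {"grip": 0, "dx": 0.04, "dy": -0.044, "dz": 0, "twist": 0.0235},
    {"grip": 0, "dx": 0.04, "dy": -0.044, "dz": 0, "twist": 0.0235},
    {"grip": 0, "dx": 0.04, "dy": -0.044, "dz": 0, "twist": 0.0235},
    {"grip": 0, "dx": 0.04, "dy": -0.044, "dz": 0, "twist": 0.0235},
    {"grip": 0, "dx": 0.04, "dy": -0.044, "dz": 0, "twist": 0.0235},
    {"grip": 0, "dx": 0.038, "dy": -0.044, "dz": 0, "twist": 0.0235},
    {"grip": 0},
    {"grip": 0}
  ]
}}

```text
invalid input
```

Call:
{"op": "send_rows", "data": {
  "series": [
    {"grip": 0, "dx": 0.04, "dy": -0.044, "dz": 0.01, "twist": 0.0235},
    {"grip": 0, "dx": 0.04, "dy": -0.044, "dz": 0.01, "twist": 0.0235},
    {"grip": 0, "dx": 0.04, "dy": -0.044, "dz": 0.01, "twist": 0.0235},
    {"grip": 0, "dx": 0.04, "dy": -0.044, "dz": 0, "twist": 0.0235},
    {"grip": 0, "dx": 0.04, "dy": -0.044, "dz": 0, "twist": 0.0235},
    {"grip": 0, "dx": 0.04, "dy": -0.044, "dz": 0, "twist": 0.0235},
    {"grip": 0, "dx": 0.04, "dy": -0.044, "dz": 0, "twist": 0.0235},
    {"grip": 0, "dx": 0.04, "dy": -0.044, "dz": 0, "twist": 0.0235},
    {"grip": 0, "dx": 0.04, "dy": -0.044, "dz": 0, "twist": 0.0235},
    {"grip": 0, "dx": 0.04, "dy": -0.044, "dz": 0, "twist": 0.0235},
    {"grip": 0, "dx": 0.04, "dy": -0.044, "dz": 0, "twist": 0.0235},
    {"grip": 0, "dx": 0.038, "dy": -0.044, "dz": 0, "twist": 0.0235},
    {"grip": 0, "dx": 0, "dy": 0, "dz": 0, "twist": 0},
    {"grip": 0, "dx": 0, "dy": 0, "dz": 0, "twist": 0}
  ]
}}

```text
time: 1.85
position: [0.6365, -0.0012, 0.2607]
orientation: [-0.001, 0.006, 1.0, 0.0]
contact_force: [-0.4, 0.6, 0.5]
gripper_width: 0.0854
```

Call:
{"op": "send_rows", "data": {
  "series": [
    {"grip": 0, "dx": 0, "dy": -0.0018, "dz": -0.05, "twist": 0},
    {"grip": 0, "dx": 0, "dy": 0, "dz": -0.05, "twist": 0},
    {"grip": 0, "dx": 0, "dy": 0, "dz": -0.04, "twist": 0},
    {"grip": 0, "dx": 0, "dy": 0, "dz": -0.03, "twist": 0},
    {"grip": 0, "dx": 0, "dy": 0, "dz": -0.02, "twist": 0},
    {"grip": 0, "dx": 0, "dy": 0, "dz": -0.013, "twist": 0},
    {"grip": 0, "dx": 0, "dy": 0, "dz": -0.008, "twist": 0},
    {"grip": 120, "dx": 0, "dy": 0, "dz": 0, "twist": 0},
    {"grip": 120, "dx": 0, "dy": 0, "dz": 0, "twist": 0},
    {"grip": 120, "dx": 0, "dy": 0, "dz": 0, "twist": 0},
    {"grip": 120, "dx": 0, "dy": 0, "dz": 0, "twist": 0}
  ]
}}

```text
time: 3.22
position: [0.6369, -0.0033, 0.0506]
orientation: [0.0, 0.005, 1.0, -0.0]
contact_force: [-1.0, 0.4, -1.0]
gripper_width: 0.0452
```

Run:
```python
from m import *
snap("b"); red("b"); s=ctrl.get_state(); print(s["position"],s["contact_force"],s["gripper_width"])
p=cv2.imread("pics/b_side.png")[200:440,230:550]; cv2.imwrite("pics/b_c.png",cv2.resize(p,(800,600)))
```

```text
side red 27 [227.6 215.6] med [0.6244 0.0104 0.0721] min [0.619  0.0019 0.0654] max [0.6273 0.0144 0.0782]
[ 0.63681663 -0.00322937  0.0504507 ] [ 0.30696595 -0.16302756 -0.09557835] 0.04501353648165287
```

View pics/b_c.png

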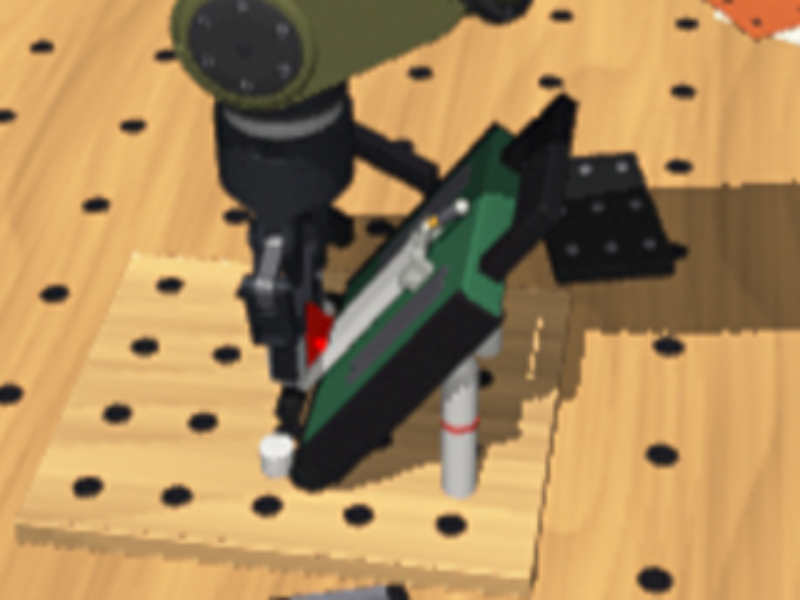

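The open fingers straddle the red grip and clear the panel and dogs. I'll close them and start the arc.

Call:
{"op": "send_rows", "data": {
  "series": [
    {"grip": 255, "dx": 0, "dy": 0, "dz": 0, "twist": 0},
    {"grip": 255, "dx": 0, "dy": 0, "dz": 0, "twist": 0},
    {"grip": 255, "dx": 0, "dy": 0, "dz": 0, "twist": 0},
    {"grip": 255, "dx": 0, "dy": 0, "dz": 0, "twist": 0},
    {"grip": 255, "dx": 0.0029, "dy": 0, "dz": 0.003, "twist": 0},
    {"grip": 255, "dx": 0.0029, "dy": 0, "dz": 0.0031, "twist": 0},
    {"grip": 255, "dx": 0.0026, "dy": 0, "dz": 0.0033, "twist": 0},
    {"grip": 255, "dx": 0.0026, "dy": 0, "dz": 0.0033, "twist": 0},
    {"grip": 255, "dx": 0.0024, "dy": 0, "dz": 0.0035, "twist": 0},
    {"grip": 255, "dx": 0.0023, "dy": 0, "dz": 0.0035, "twist": 0}
  ]
}}

```text
time: 4.58
position: [0.6526, -0.0032, 0.0703]
orientation: [0.0, 0.005, 1.0, -0.0]
contact_force: [-1.4, 0.3, -6.2]
gripper_width: 0.0292
```

Call:
{"op": "send_rows", "data": {
  "series": [
    {"grip": 255, "dx": 0.002, "dy": 0, "dz": 0.0037, "twist": 0},
    {"grip": 255, "dx": 0.002, "dy": 0, "dz": 0.0037, "twist": 0},
    {"grip": 255, "dx": 0.0017, "dy": 0, "dz": 0.0038, "twist": 0},
    {"grip": 255, "dx": 0.0016, "dy": 0, "dz": 0.0038, "twist": 0},
    {"grip": 255, "dx": 0.0014, "dy": 0, "dz": 0.004, "twist": 0},
    {"grip": 255, "dx": 0.0013, "dy": 0, "dz": 0.004, "twist": 0}
  ]
}}

```text
time: 5.32
position: [0.6625, -0.0032, 0.0932]
orientation: [0.0, 0.005, 1.0, -0.0]
contact_force: [-1.1, -0.2, -5.9]
gripper_width: 0.0291
```

Run:
```python
from m import *
snap("c"); red("c"); s=ctrl.get_state(); print(s["position"],s["contact_force"],s["moment"],s["gripper_width"])
p=cv2.imread("pics/c_side.png")[170:410,230:550]; cv2.imwrite("pics/c_c.png",cv2.resize(p,(800,600)))
```

```text
side red 20 [216.3 199.3] med [0.6474 0.0087 0.115 ] min [ 0.6445 -0.0096  0.1052] max [0.6505 0.0152 0.1207]
[ 0.6627687  -0.00324361  0.09359063] [ 0.81523733  0.07070535 -5.53269761] [-0.02127579 -0.47255852  0.00116174] 0.029291693595967196
```

View pics/c_c.png

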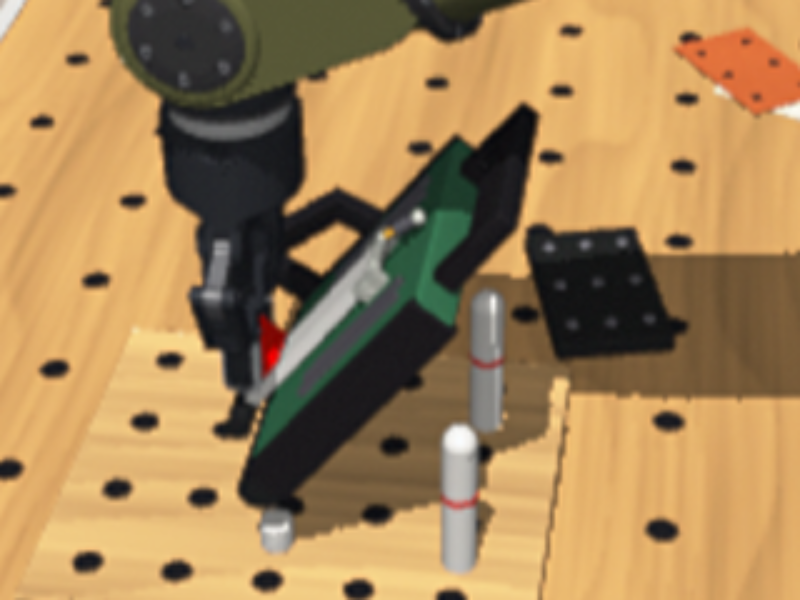

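The crop shows the whole light carried up, clear of the tall dogs. The full-force pinch doesn't let the grip turn between the pads. I'll retrace the path exactly, set the light back down and retry with a light pinch.

Call:
{"op": "send_rows", "data": {
  "series": [
    {"grip": 255, "dx": -0.0013, "dy": 0, "dz": -0.004, "twist": 0},
    {"grip": 255, "dx": -0.0014, "dy": 0, "dz": -0.004, "twist": 0},
    {"grip": 255, "dx": -0.0016, "dy": 0, "dz": -0.0038, "twist": 0},
    {"grip": 255, "dx": -0.0017, "dy": 0, "dz": -0.0038, "twist": 0},
    {"grip": 255, "dx": -0.002, "dy": 0, "dz": -0.0037, "twist": 0},
    {"grip": 255, "dx": -0.002, "dy": 0, "dz": -0.0037, "twist": 0},
    {"grip": 255, "dx": -0.0023, "dy": 0, "dz": -0.0035, "twist": 0},
    {"grip": 255, "dx": -0.0024, "dy": 0, "dz": -0.0035, "twist": 0},
    {"grip": 255, "dx": -0.0026, "dy": 0, "dz": -0.0033, "twist": 0},
    {"grip": 255, "dx": -0.0026, "dy": 0, "dz": -0.0033, "twist": 0},
    {"grip": 255, "dx": -0.0029, "dy": 0, "dz": -0.0031, "twist": 0},
    {"grip": 255, "dx": -0.0029, "dy": 0, "dz": -0.002, "twist": 0},
    {"grip": 255, "dx": 0, "dy": 0, "dz": 0, "twist": 0}
  ]
}}

```text
time: 7.05
position: [0.6491, -0.0034, 0.0679]
orientation: [0.019, 0.005, 1.0, -0.001]
contact_force: [21.4, 3.6, 82.8]
gripper_width: 0.0289
```

Run:
```python
from m import *
o=snap("d"); red("d"); red("a"); s=ctrl.get_state(); print(s["position"],s["contact_force"],s["moment"],s["gripper_width"])
import numpy as np
A=np.load("a_side.npz")["p"][130:270,150:350]; B=o["side"][0][130:270,150:350]
cv2.imwrite("pics/d_c.png",cv2.resize(np.hstack([A,B])[:,:,::-1],(800,280),interpolation=cv2.INTER_CUBIC))
```

```text
side red 15 [223.1 209.1] med [0.6332 0.0091 0.0885] min [ 0.6308 -0.0014  0.0831] max [0.6354 0.0132 0.0927]
side red 135 [225.1 213.6] med [0.6301 0.0073 0.0732] min [ 0.6186 -0.015   0.0561] max [0.6432 0.0153 0.0831]
top red 81 [258.9 175.1] med [ 0.6293 -0.0025  0.077 ] min [ 0.6187 -0.0169  0.0651] max [0.6443 0.0117 0.0853]
[ 0.64915129 -0.0033486   0.06790035] [20.53914698  3.11319233 82.28200939] [ 0.59009394 -3.78821592 -0.01037158] 0.028795010328494006
```

View pics/d_c.png

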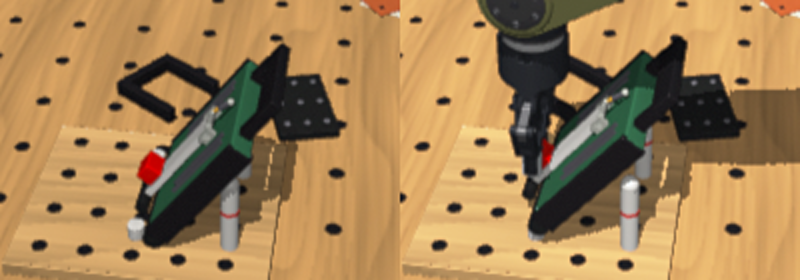

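The light's tube came down on top of the short dogs, with about 82 N upward on the wrist. I'll lift off straight away.

Call:
{"op": "send_rows", "data": {
  "series": [
    {"grip": 255, "dx": 0.006, "dy": 0, "dz": 0.012, "twist": 0},
    {"grip": 255, "dx": 0.004, "dy": 0, "dz": 0.012, "twist": 0},
    {"grip": 255, "dx": 0, "dy": 0, "dz": 0.012, "twist": 0},
    {"grip": 255, "dx": 0, "dy": 0, "dz": 0.006, "twist": 0},
    {"grip": 255, "dx": 0, "dy": 0, "dz": 0, "twist": 0}
  ]
}}

```text
time: 7.78
position: [0.6466, -0.0032, 0.0932]
orientation: [-0.0, 0.005, 1.0, -0.0]
contact_force: [0.1, 0.1, -6.4]
gripper_width: 0.0286
```

Run:
```python
from m import *
o=snap("e"); s=ctrl.get_state(); print(s["position"],s["contact_force"],s["moment"],s["gripper_width"])
p=cv2.imread("pics/e_side.png")[170:410,230:550]; cv2.imwrite("pics/e_c.png",cv2.resize(p,(800,600),interpolation=cv2.INTER_CUBIC))
```

```text
[ 0.64639443 -0.0032296   0.09261784] [-0.55135935  0.48140073 -6.13294636] [-0.02634464 -0.47670845  0.00788378] 0.02880195624737677
```

View pics/e_c.png

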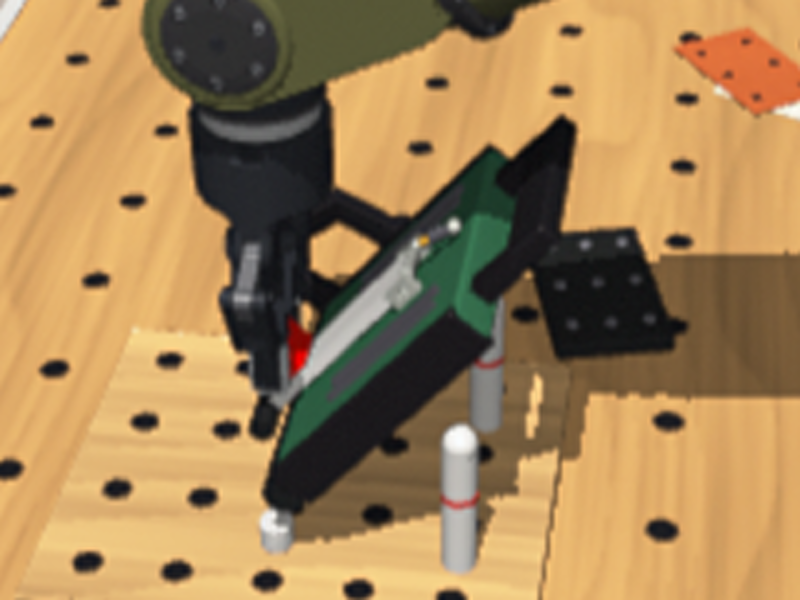

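```bash
cat > plane.py <<'E'
from m import *
def pl(tag,n="side"):
    z=np.load(f"{tag}_{n}.npz"); p=z["p"].astype(int); d=z["d"]
    v,u=np.nonzero((p[...,1]>p[...,0]+12)&(p[...,1]>p[...,2]+4)&(d>0)); X=world(n,np.c_[u,v],d[v,u])
    k=(X[:,0]>.4)&(X[:,0]<.8)&(abs(X[:,1])<.1)&(X[:,2]>.02)&(X[:,2]<.3); X=X[k]
    # back plane, RANSAC-lite in x-z
    rng=np.random.default_rng(0); best=None
    for _ in range(300):
        a,b,c=X[rng.choice(len(X),3,False)]; m=np.cross(b-a,c-a); L=np.linalg.norm(m)
        if L<1e-4: continue
        m/=L; i=abs((X-a)@m)<.002
        if abs(m[1])>.2: continue
        if best is None or i.sum()>best.sum(): best=i
    Q=X[best]; c=Q.mean(0); m=np.linalg.svd(Q-c)[2][2]; m*=np.sign(m[2])
    tz=np.array([-m[2],0,m[0]]); s=Q@tz
    print(tag,n,len(X),best.sum(),"normal",m.round(3),"lean",np.degrees(np.arctan2(m[2],m[0])).round(2),"off",(c@m).round(4))
    top=Q[s>np.percentile(s,99)].mean(0); bot=Q[s<np.percentile(s,1)].mean(0); print(" top",top.round(4),"bot",bot.round(4))
E
python3 - <<'E'
from plane import *
for t in "ae":
  for n in("side","top"): pl(t,n)
E
```

```text
a side 928 634 normal [ 0.814 -0.008  0.581] lean 35.5 off 0.5318
 top [ 0.5286 -0.0107  0.1719] bot [0.621  0.0078 0.0442]
a top 1431 949 normal [ 0.816 -0.011  0.577] lean 35.26 off 0.5328
 top [ 0.5285 -0.0174  0.1748] bot [ 0.6193 -0.0017  0.0457]
e side 996 694 normal [ 0.775 -0.011  0.632] lean 39.19 off 0.5456
 top [ 0.5331 -0.0108  0.2078] bot [0.6357 0.0376 0.0815]
e top 69 46 normal [ 0.773 -0.01   0.634] lean 39.34 off 0.5446
 top [ 0.5325 -0.0755  0.2062] bot [0.6327 0.0699 0.0845]
```

Call:
{"op": "send_rows", "data": {
  "series": [
    {"grip": 255, "dx": -0.006, "dy": 0, "dz": 0, "twist": 0},
    {"grip": 255, "dx": -0.006, "dy": 0, "dz": -0.006, "twist": 0},
    {"grip": 255, "dx": -0.0045, "dy": 0, "dz": -0.006, "twist": 0},
    {"grip": 255, "dx": 0, "dy": 0, "dz": -0.006, "twist": 0},
    {"grip": 255, "dx": 0, "dy": 0, "dz": -0.004, "twist": 0},
    {"grip": 255, "dx": 0, "dy": 0, "dz": 0, "twist": 0},
    {"grip": 255, "dx": 0, "dy": 0, "dz": 0, "twist": 0}
  ]
}}

```text
time: 8.75
position: [0.6304, -0.0032, 0.0714]
orientation: [0.0, 0.005, 1.0, -0.0]
contact_force: [-0.2, 0.1, -6.4]
gripper_width: 0.0287
```

Call:
{"op": "send_rows", "data": {
  "series": [
    {"grip": 185, "dx": 0, "dy": 0, "dz": 0, "twist": 0},
    {"grip": 180, "dx": 0, "dy": 0, "dz": 0, "twist": 0}
  ]
}}

```text
time: 9.0
position: [0.6303, -0.0032, 0.0714]
orientation: [0.0, 0.005, 1.0, -0.0]
contact_force: [-0.6, 0.2, -6.6]
gripper_width: 0.0288
```

Call:
{"op": "send_rows", "data": {
  "series": [
    {"grip": 176, "dx": 0, "dy": 0, "dz": 0, "twist": 0}
  ]
}}

```text
time: 9.12
position: [0.6303, -0.0032, 0.0714]
orientation: [0.0, 0.005, 1.0, -0.0]
contact_force: [0.1, -0.5, -6.7]
gripper_width: 0.0292
```

Call:
{"op": "send_rows", "data": {
  "series": [
    {"grip": 173, "dx": 0, "dy": 0, "dz": 0, "twist": 0}
  ]
}}

```text
time: 9.25
position: [0.6302, -0.0032, 0.0713]
orientation: [-0.0, 0.005, 1.0, -0.0]
contact_force: [-0.2, -0.1, -7.3]
gripper_width: 0.029
```

Call:
{"op": "send_rows", "data": {
  "series": [
    {"grip": 170, "dx": 0, "dy": 0, "dz": 0, "twist": 0}
  ]
}}

```text
time: 9.38
position: [0.6302, -0.0032, 0.0713]
orientation: [0.0, 0.005, 1.0, -0.0]
contact_force: [-0.3, -0.4, -7.8]
gripper_width: 0.0286
```

Run:
```python
from plane import *
snap("f");pl("f"); print({k:ctrl.get_state()[k] for k in("position","contact_force","moment","gripper_width")})
```

```text
f side 1060 759 normal [ 0.776 -0.012  0.631] lean 39.14 off 0.5193
 top [ 0.5165 -0.0135  0.1859] bot [0.6188 0.0222 0.0607]
{'position': array([ 0.63024405, -0.00321261,  0.07128841]), 'contact_force': array([ 0.36427712,  0.18798058, -7.56782979]), 'moment': array([-0.00597895, -0.46240505, -0.01158588]), 'gripper_width': 0.028847336461673336}
```

Call:
{"op": "send_rows", "data": {
  "series": [
    {"grip": 170, "dx": 0, "dy": 0, "dz": -0.003, "twist": 0},
    {"grip": 168, "dx": 0, "dy": 0, "dz": 0, "twist": 0}
  ]
}}

```text
time: 9.72
position: [0.6302, -0.0032, 0.068]
orientation: [-0.0, 0.005, 1.0, 0.0]
contact_force: [0.8, -0.5, -5.6]
gripper_width: 0.0296
```

Call:
{"op": "send_rows", "data": {
  "series": [
    {"grip": 166, "dx": 0, "dy": 0, "dz": 0, "twist": 0}
  ]
}}

```text
time: 9.85
position: [0.6305, -0.0033, 0.0686]
orientation: [0.0, 0.005, 1.0, -0.0]
contact_force: [1.6, -0.1, -2.9]
gripper_width: 0.0297
```

Call:
{"op": "send_rows", "data": {
  "series": [
    {"grip": 165, "dx": 0, "dy": 0, "dz": 0, "twist": 0}
  ]
}}

```text
time: 9.98
position: [0.6305, -0.0033, 0.0689]
orientation: [0.0, 0.005, 1.0, -0.0]
contact_force: [-0.8, -0.4, 1.3]
gripper_width: 0.0303
```

Call:
{"op": "send_rows", "data": {
  "series": [
    {"grip": 164, "dx": 0, "dy": 0, "dz": 0, "twist": 0}
  ]
}}

```text
time: 10.1
position: [0.6304, -0.0032, 0.0688]
orientation: [0.0, 0.005, 1.0, -0.0]
contact_force: [-1.1, -0.3, -0.3]
gripper_width: 0.0302
```

Run:
```python
from plane import *
snap("f");pl("f"); print({k:ctrl.get_state()[k] for k in("position","contact_force","moment","gripper_width")})
```

```text
f side 900 602 normal [ 0.82  -0.01   0.572] lean 34.93 off 0.534
 top [ 0.5284 -0.0148  0.1727] bot [ 0.6182 -0.0044  0.0466]
{'position': array([ 0.63033449, -0.00321984,  0.06857104]), 'contact_force': array([ 1.26289121, -0.59692604, -0.75631994]), 'moment': array([ 0.01013956, -0.00302902,  0.00183255]), 'gripper_width': 0.030610403515990366}
```

The light eased itself back to its start pose: lean 34.9°, same edge positions as at first. The pinch lets go at about 165 counts, so I'll use a very light pinch and repeat the arc.

Call:
{"op": "send_rows", "data": {
  "series": [
    {"grip": 158, "dx": 0, "dy": 0, "dz": 0, "twist": 0},
    {"grip": 158, "dx": 0.004, "dy": 0, "dz": -0.005, "twist": 0},
    {"grip": 158, "dx": 0, "dy": 0, "dz": 0, "twist": 0},
    {"grip": 166, "dx": 0, "dy": 0, "dz": 0, "twist": 0},
    {"grip": 166, "dx": 0, "dy": 0, "dz": 0, "twist": 0},
    {"grip": 166, "dx": 0.0029, "dy": 0, "dz": 0.003, "twist": 0},
    {"grip": 166, "dx": 0.0029, "dy": 0, "dz": 0.0031, "twist": 0},
    {"grip": 166, "dx": 0.0026, "dy": 0, "dz": 0.0033, "twist": 0},
    {"grip": 166, "dx": 0.0026, "dy": 0, "dz": 0.0033, "twist": 0}
  ]
}}

```text
time: 11.32
position: [0.6453, -0.0032, 0.0763]
orientation: [-0.0, 0.005, 1.0, -0.0]
contact_force: [-3.2, -0.3, -1.0]
gripper_width: 0.0302
```

Run:
```python
from plane import *
snap("g");pl("g");red("g"); print({k:ctrl.get_state()[k] for k in("position","contact_force","moment","gripper_width")})
```

```text
g side 964 681 normal [ 0.812 -0.012  0.584] lean 35.71 off 0.531
 top [ 0.5286 -0.0299  0.1712] bot [0.6238 0.0094 0.0392]
side red 18 [224.1 210.9] med [0.6319 0.0068 0.082 ] min [ 0.6288 -0.0076  0.0748] max [0.6356 0.0134 0.0852]
{'position': array([ 0.64551599, -0.00322494,  0.07656837]), 'contact_force': array([-2.95761567, -0.70528166, -0.55767928]), 'moment': array([-0.06629676,  0.43879196,  0.04039578]), 'gripper_width': 0.029807549939145687}
```

Call:
{"op": "send_rows", "data": {
  "series": [
    {"grip": 166, "dx": 0.0024, "dy": 0, "dz": 0.0035, "twist": 0},
    {"grip": 166, "dx": 0.0023, "dy": 0, "dz": 0.0035, "twist": 0},
    {"grip": 166, "dx": 0.002, "dy": 0, "dz": 0.0037, "twist": 0},
    {"grip": 166, "dx": 0.002, "dy": 0, "dz": 0.0037, "twist": 0}
  ]
}}

```text
time: 11.92
position: [0.6542, -0.0033, 0.0908]
orientation: [0.0, 0.005, 1.0, -0.0]
contact_force: [-2.1, -1.5, -0.5]
gripper_width: 0.0299
```

Run:
```python
from plane import *
snap("g");pl("g");red("g"); print({k:ctrl.get_state()[k] for k in("position","contact_force","moment","gripper_width")})
p=cv2.imread("pics/g_side.png")[170:410,230:550]; cv2.imwrite("pics/g_c.png",cv2.resize(p,(640,480),interpolation=cv2.INTER_CUBIC))
```

```text
g side 1025 739 normal [ 0.811 -0.012  0.584] lean 35.77 off 0.5307
 top [0.5287 0.0072 0.1723] bot [0.6229 0.0027 0.0416]
side red 20 [220.1 206.5] med [0.6396 0.0087 0.0943] min [ 0.6372 -0.0061  0.0874] max [0.6443 0.0135 0.0997]
{'position': array([ 0.65432155, -0.00326415,  0.09100477]), 'contact_force': array([-1.2042934 , -0.97152125, -0.0094515 ]), 'moment': array([-0.28024361,  0.26663125,  0.03289496]), 'gripper_width': 0.029813878002459798}
```

View pics/g_c.png

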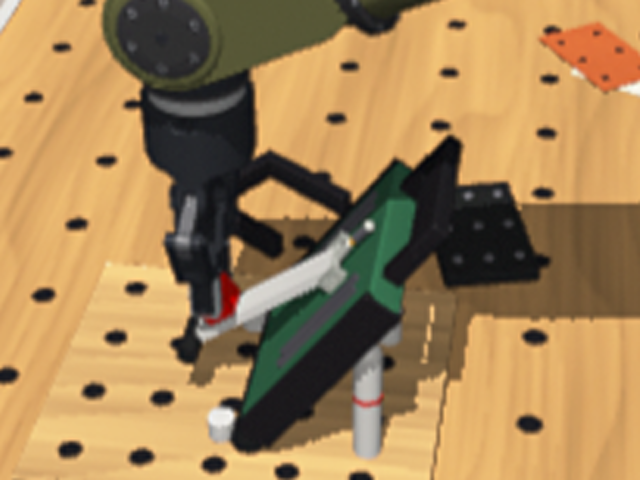

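The leg is now swung about 20° out and the light hasn't moved. I'll continue past the over-centre point to about 40° and release.

Call:
{"op": "send_rows", "data": {
  "series": [
    {"grip": 166, "dx": 0.0017, "dy": 0, "dz": 0.0038, "twist": 0},
    {"grip": 166, "dx": 0.0016, "dy": 0, "dz": 0.0038, "twist": 0},
    {"grip": 166, "dx": 0.0014, "dy": 0, "dz": 0.004, "twist": 0},
    {"grip": 166, "dx": 0.0013, "dy": 0, "dz": 0.004, "twist": 0},
    {"grip": 166, "dx": 0.001, "dy": 0, "dz": 0.004, "twist": 0},
    {"grip": 166, "dx": 0.001, "dy": 0, "dz": 0.0041, "twist": 0},
    {"grip": 166, "dx": 0.0006, "dy": 0, "dz": 0.0041, "twist": 0},
    {"grip": 166, "dx": 0.0006, "dy": 0, "dz": 0.0042, "twist": 0},
    {"grip": 166, "dx": 0.0002, "dy": 0, "dz": 0.0033, "twist": 0},
    {"grip": 166, "dx": 0, "dy": 0, "dz": 0, "twist": 0}
  ]
}}

```text
time: 13.28
position: [0.6635, -0.0033, 0.126]
orientation: [0.0, 0.005, 1.0, -0.0]
contact_force: [-0.9, -2.9, 0.9]
gripper_width: 0.0304
```

Call:
{"op": "send_rows", "data": {
  "series": [
    {"grip": 158, "dx": 0, "dy": 0, "dz": 0, "twist": 0},
    {"grip": 140, "dx": 0, "dy": 0, "dz": 0, "twist": 0},
    {"grip": 100, "dx": 0, "dy": 0, "dz": 0, "twist": 0},
    {"grip": 0, "dx": 0, "dy": 0, "dz": 0, "twist": 0},
    {"grip": 0, "dx": 0, "dy": 0, "dz": 0, "twist": 0},
    {"grip": 0, "dx": 0, "dy": 0, "dz": 0.02, "twist": 0},
    {"grip": 0, "dx": 0, "dy": 0, "dz": 0.05, "twist": 0},
    {"grip": 0, "dx": 0, "dy": 0, "dz": 0.05, "twist": 0}
  ]
}}

```text
time: 14.28
position: [0.6632, -0.0032, 0.2487]
orientation: [0.001, 0.005, 1.0, -0.0]
contact_force: [0.8, 0.3, 0.3]
gripper_width: 0.0854
```

Run:
```python
from plane import *
snap("i");pl("i");red("i"); print({k:ctrl.get_state()[k] for k in("time","position","contact_force","gripper_width")})
```

```text
i side 1105 806 normal [ 0.812 -0.012  0.584] lean 35.73 off 0.531
 top [ 0.5291 -0.0174  0.1713] bot [ 0.6236 -0.0199  0.0391]
side red 127 [209.8 189.3] med [0.6614 0.0085 0.1416] min [ 0.6487 -0.206   0.    ] max [0.7232 0.0143 0.1467]
{'time': 14.375, 'position': array([ 0.66486172, -0.00328366,  0.25401537]), 'contact_force': array([-0.09379294, -0.92945657,  0.10704392]), 'gripper_width': 0.08530657403738343}
```

The leg is open: the grip sits at about (0.661, –, 0.14), as predicted for the stop, and it stays there with the gripper away. Next is the handle. I'll turn the jaws across the bar and cage it loosely instead of pinching it.

Call:
{"op": "send_rows", "data": {
  "series": [
    {"grip": 60, "dx": -0.007, "dy": 0, "dz": 0.015, "twist": -0.1571},
    {"grip": 130, "dx": -0.0176, "dy": 0.0018, "dz": 0.0, "twist": -0.1571},
    {"grip": 130, "dx": -0.0178, "dy": 0, "dz": 0, "twist": -0.1571},
    {"grip": 130, "dx": -0.0178, "dy": 0, "dz": 0, "twist": -0.1571},
    {"grip": 130, "dx": -0.0178, "dy": 0, "dz": 0, "twist": -0.1571},
    {"grip": 130, "dx": -0.0178, "dy": 0, "dz": 0, "twist": -0.1571},
    {"grip": 130, "dx": -0.0178, "dy": 0, "dz": 0, "twist": -0.1571},
    {"grip": 130, "dx": -0.0178, "dy": 0, "dz": 0, "twist": -0.1571},
    {"grip": 130, "dx": -0.0178, "dy": 0, "dz": 0, "twist": -0.1571},
    {"grip": 130, "dx": -0.0178, "dy": 0, "dz": 0, "twist": -0.1571},
    {"grip": 130, "dx": 0, "dy": 0, "dz": 0, "twist": 0},
    {"grip": 130, "dx": 0, "dy": 0, "dz": 0, "twist": 0}
  ]
}}

```text
time: 15.88
position: [0.4968, -0.0014, 0.2613]
orientation: [0.0, 0.71, 0.704, 0.0]
contact_force: [0.0, -0.3, -0.8]
gripper_width: 0.0418
```

Call:
{"op": "send_rows", "data": {
  "series": [
    {"grip": 130, "dx": 0, "dy": 0, "dz": -0.02, "twist": 0},
    {"grip": 130, "dx": 0, "dy": 0, "dz": -0.015, "twist": 0},
    {"grip": 130, "dx": 0, "dy": 0, "dz": -0.01, "twist": 0},
    {"grip": 130, "dx": 0, "dy": 0, "dz": -0.007, "twist": 0},
    {"grip": 130, "dx": 0, "dy": 0, "dz": -0.006, "twist": 0},
    {"grip": 130, "dx": 0, "dy": 0, "dz": 0, "twist": 0}
  ]
}}

```text
time: 16.62
position: [0.4963, -0.0014, 0.2025]
orientation: [-0.0, 0.711, 0.703, -0.0]
contact_force: [0.2, -0.6, 0.5]
gripper_width: 0.0418
```

Run:
```python
from plane import *
snap("j");pl("j");print({k:ctrl.get_state()[k] for k in("time","position","contact_force","gripper_width")})
p=cv2.imread("pics/j_side.png")[140:420,250:570]; cv2.imwrite("pics/j_c.png",cv2.resize(p,(640,560),interpolation=cv2.INTER_CUBIC))
```

```text
j side 1046 772 normal [ 0.812 -0.011  0.584] lean 35.74 off 0.5309
 top [0.5298 0.0324 0.1712] bot [ 0.6229 -0.0238  0.0406]
{'time': 16.725, 'position': array([ 0.49648547, -0.00141196,  0.20300353]), 'contact_force': array([ 0.10138375, -0.69658244,  0.13960345]), 'gripper_width': 0.041694182621808136}
```

View pics/j_c.png

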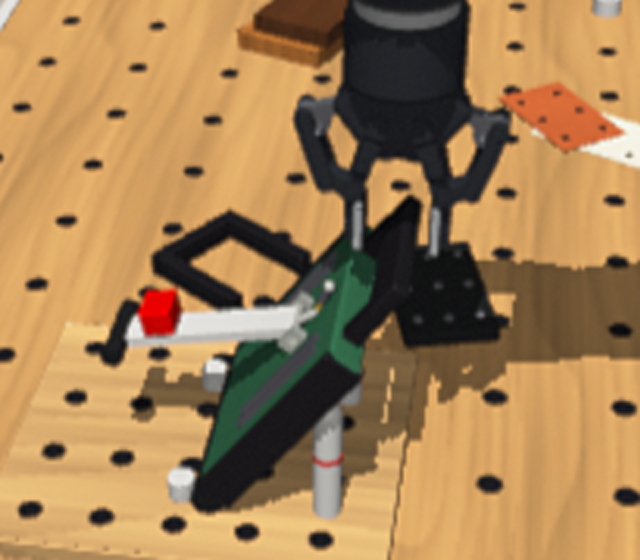

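The jaws straddle the bar and the leg is open. I'll lower a little further and start tipping.

Call:
{"op": "send_rows", "data": {
  "series": [
    {"grip": 130, "dx": 0, "dy": 0, "dz": -0.006, "twist": 0},
    {"grip": 130, "dx": 0, "dy": 0, "dz": -0.006, "twist": 0},
    {"grip": 130, "dx": 0, "dy": 0, "dz": -0.004, "twist": 0},
    {"grip": 130, "dx": 0.004, "dy": 0, "dz": 0, "twist": 0},
    {"grip": 130, "dx": 0.004, "dy": 0, "dz": 0.001, "twist": 0},
    {"grip": 130, "dx": 0.005, "dy": 0, "dz": 0.003, "twist": 0},
    {"grip": 130, "dx": 0.005, "dy": 0, "dz": 0.003, "twist": 0},
    {"grip": 130, "dx": 0.005, "dy": 0, "dz": 0.003, "twist": 0},
    {"grip": 130, "dx": 0, "dy": 0, "dz": 0, "twist": 0}
  ]
}}

```text
time: 17.85
position: [0.5197, -0.0014, 0.1968]
orientation: [0.0, 0.711, 0.703, 0.0]
contact_force: [-2.5, -0.1, 1.4]
gripper_width: 0.042
```

Run:
```python
from plane import *
snap("k");pl("k");print({k:ctrl.get_state()[k] for k in("time","position","contact_force","gripper_width")})
```

```text
k side 806 558 normal [ 0.86  -0.011  0.51 ] lean 30.67 off 0.5588
 top [ 0.5419 -0.0188  0.1793] bot [ 0.6248 -0.0244  0.0386]
{'time': 17.95, 'position': array([ 0.51931423, -0.00140296,  0.19657828]), 'contact_force': array([-2.68308122, -0.13431418,  2.03619229]), 'gripper_width': 0.041688757264844306}
```

Call:
{"op": "send_rows", "data": {
  "series": [
    {"grip": 135, "dx": 0.0058, "dy": 0, "dz": 0.0032, "twist": 0},
    {"grip": 138, "dx": 0.0058, "dy": 0, "dz": 0.003, "twist": 0},
    {"grip": 141, "dx": 0.0058, "dy": 0, "dz": 0.0028, "twist": 0},
    {"grip": 144, "dx": 0.0058, "dy": 0, "dz": 0.0026, "twist": 0},
    {"grip": 148, "dx": 0.0058, "dy": 0, "dz": 0.0024, "twist": 0},
    {"grip": 152, "dx": 0.0058, "dy": 0, "dz": 0.0022, "twist": 0},
    {"grip": 156, "dx": 0.0058, "dy": 0, "dz": 0.002, "twist": 0},
    {"grip": 160, "dx": 0.0058, "dy": 0, "dz": 0.0018, "twist": 0},
    {"grip": 165, "dx": 0.0058, "dy": 0, "dz": 0.0016, "twist": 0},
    {"grip": 170, "dx": 0.0058, "dy": 0, "dz": 0.0014, "twist": 0},
    {"grip": 175, "dx": 0.0055, "dy": 0, "dz": 0.0012, "twist": 0},
    {"grip": 175, "dx": 0, "dy": 0, "dz": 0, "twist": 0}
  ]
}}

```text
time: 19.45
position: [0.5831, -0.0014, 0.2208]
orientation: [0.0, 0.711, 0.703, 0.0]
contact_force: [-1.0, -0.6, 0.7]
gripper_width: 0.0272
```

Run:
```python
from plane import *
snap("k");pl("k");print({k:ctrl.get_state()[k] for k in("time","position","contact_force","gripper_width")})
p=cv2.imread("pics/k_side.png")[140:420,250:570]; cv2.imwrite("pics/k_c.png",cv2.resize(p,(640,560),interpolation=cv2.INTER_CUBIC))
```

```text
k side 240 194 normal [-0.187 -0.001  0.982] lean 100.8 off 0.0788
 top [ 0.575  -0.0018  0.1898] bot [0.6    0.0491 0.1931]
{'time': 19.55, 'position': array([ 0.582783  , -0.00142724,  0.22074582]), 'contact_force': array([-0.68739294,  0.54773029, -1.07636133]), 'gripper_width': 0.02709906933527479}
```

View pics/k_c.png

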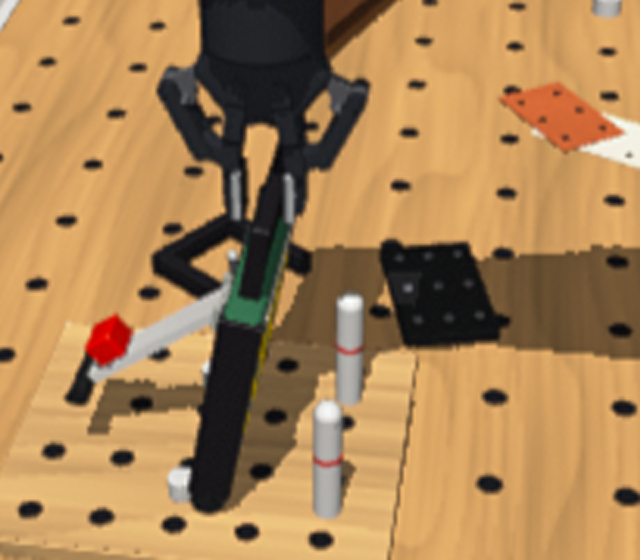

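The light is at about 11° from upright, with the tube against the short dogs and the leg locked open. I'll go over the top.

Call:
{"op": "send_rows", "data": {
  "series": [
    {"grip": 178, "dx": 0.0054, "dy": 0, "dz": 0.001, "twist": 0},
    {"grip": 181, "dx": 0.0054, "dy": 0, "dz": 0.0008, "twist": 0},
    {"grip": 184, "dx": 0.005, "dy": 0, "dz": 0.0006, "twist": 0},
    {"grip": 187, "dx": 0.005, "dy": 0, "dz": 0.0004, "twist": 0},
    {"grip": 189, "dx": 0.005, "dy": 0, "dz": 0.0002, "twist": 0},
    {"grip": 189, "dx": 0.005, "dy": 0, "dz": 0, "twist": 0},
    {"grip": 189, "dx": 0.005, "dy": 0, "dz": 0, "twist": 0},
    {"grip": 187, "dx": 0.005, "dy": 0, "dz": -0.0003, "twist": 0},
    {"grip": 185, "dx": 0.005, "dy": 0, "dz": -0.0005, "twist": 0},
    {"grip": 183, "dx": 0.005, "dy": 0, "dz": -0.0008, "twist": 0},
    {"grip": 180, "dx": 0.005, "dy": 0, "dz": -0.001, "twist": 0},
    {"grip": 178, "dx": 0.004, "dy": 0, "dz": -0.001, "twist": 0},
    {"grip": 178, "dx": 0, "dy": 0, "dz": 0, "twist": 0}
  ]
}}

```text
time: 21.18
position: [0.6428, -0.0014, 0.22]
orientation: [-0.0, 0.711, 0.703, -0.0]
contact_force: [0.8, -0.9, -0.4]
gripper_width: 0.0261
```

Run:
```python
from plane import *
snap("l");pl("l");red("l");print({k:ctrl.get_state()[k] for k in("time","position","contact_force","gripper_width")})
```

```text
l side 457 266 normal [ 0.13  -0.007  0.991] lean 82.51 off 0.2773
 top [ 0.6268 -0.0443  0.1955] bot [0.6521 0.0568 0.1929]
side red 132 [187.7 207.2] med [0.7162 0.007  0.0821] min [ 0.7053 -0.0939  0.0211] max [0.7354 0.0145 0.0916]
{'time': 21.275, 'position': array([ 0.64259679, -0.00140089,  0.22021772]), 'contact_force': array([-0.10319584,  0.22105542,  0.42723023]), 'gripper_width': 0.025853946840681246}
```

Call:
{"op": "send_rows", "data": {
  "series": [
    {"grip": 178, "dx": 0.0025, "dy": 0, "dz": -0.0005, "twist": 0},
    {"grip": 178, "dx": 0.0025, "dy": 0, "dz": -0.0005, "twist": 0},
    {"grip": 177, "dx": 0.0025, "dy": 0, "dz": -0.0005, "twist": 0},
    {"grip": 177, "dx": 0.0025, "dy": 0, "dz": -0.0005, "twist": 0},
    {"grip": 176, "dx": 0.0025, "dy": 0, "dz": -0.0005, "twist": 0},
    {"grip": 176, "dx": 0.0025, "dy": 0, "dz": -0.0005, "twist": 0},
    {"grip": 175, "dx": 0.002, "dy": 0, "dz": -0.0005, "twist": 0},
    {"grip": 175, "dx": 0.002, "dy": 0, "dz": -0.0005, "twist": 0},
    {"grip": 175, "dx": 0, "dy": 0, "dz": 0, "twist": 0}
  ]
}}

```text
time: 22.4
position: [0.6617, -0.0014, 0.2162]
orientation: [-0.0, 0.711, 0.703, -0.0]
contact_force: [0.7, -0.5, 0.6]
gripper_width: 0.0271
```

Run:
```python
from plane import *
snap("l");pl("l");red("l");print({k:ctrl.get_state()[k] for k in("time","position","contact_force","gripper_width")})
p=cv2.imread("pics/l_side.png")[140:420,250:570]; cv2.imwrite("pics/l_c.png",cv2.resize(p,(640,560),interpolation=cv2.INTER_CUBIC))
```

```text
l side 532 290 normal [-0.968  0.012  0.251] lean 165.49 off -0.5738
 top [ 0.6052 -0.0089  0.0447] bot [0.6463 0.0014 0.2052]
side red 128 [186.5 210. ] med [0.7195 0.0078 0.0744] min [ 0.7078 -0.0928  0.0178] max [0.7457 0.0139 0.0825]
{'time': 22.5, 'position': array([ 0.66161423, -0.00142668,  0.21627705]), 'contact_force': array([ 0.59902529,  0.10691905, -0.30233723]), 'gripper_width': 0.026749436223664245}
```

View pics/l_c.png

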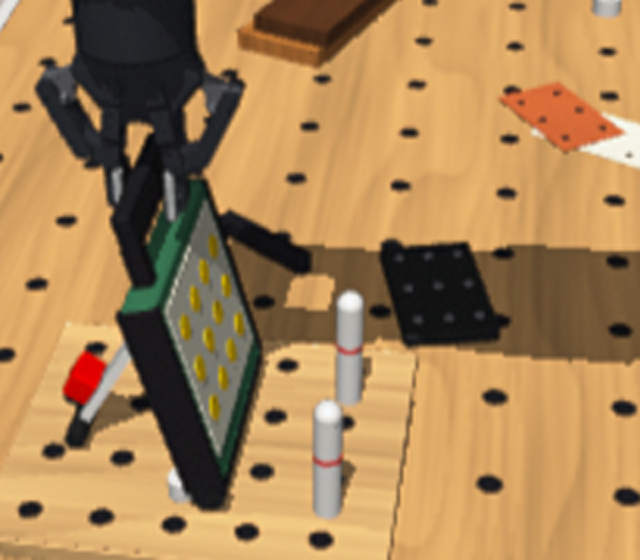

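The light leans 14.5° to +x, and its foot looks to be on the board. The force on the tool is near zero. I'll open gently and withdraw upward.

Call:
{"op": "send_rows", "data": {
  "series": [
    {"grip": 170, "dx": 0.001, "dy": 0, "dz": 0, "twist": 0},
    {"grip": 165, "dx": 0.001, "dy": 0, "dz": 0, "twist": 0},
    {"grip": 155, "dx": 0.001, "dy": 0, "dz": 0, "twist": 0},
    {"grip": 140, "dx": 0, "dy": 0, "dz": 0, "twist": 0},
    {"grip": 120, "dx": 0, "dy": 0, "dz": 0, "twist": 0},
    {"grip": 100, "dx": 0, "dy": 0, "dz": 0, "twist": 0},
    {"grip": 100, "dx": 0, "dy": 0, "dz": 0, "twist": 0},
    {"grip": 100, "dx": 0, "dy": 0, "dz": 0.01, "twist": 0},
    {"grip": 100, "dx": 0, "dy": 0, "dz": 0.02, "twist": 0},
    {"grip": 100, "dx": 0, "dy": 0, "dz": 0.03, "twist": 0},
    {"grip": 100, "dx": 0, "dy": 0, "dz": 0.03, "twist": 0},
    {"grip": 100, "dx": -0.04, "dy": 0, "dz": 0.02, "twist": 0},
    {"grip": 100, "dx": -0.05, "dy": 0, "dz": 0, "twist": 0},
    {"grip": 100, "dx": -0.05, "dy": 0, "dz": 0, "twist": 0},
    {"grip": 100, "dx": -0.05, "dy": 0, "dz": 0, "twist": 0},
    {"grip": 100, "dx": 0, "dy": 0, "dz": 0, "twist": 0}
  ]
}}

```text
time: 24.5
position: [0.4726, -0.0013, 0.328]
orientation: [0.001, 0.711, 0.703, 0.001]
contact_force: [-0.3, 0.1, -0.0]
gripper_width: 0.0518
```

Run:
```python
from plane import *
o=snap("n");pl("n");red("n");red("l");print({k:ctrl.get_state()[k] for k in("time","position","contact_force","gripper_width")})
# did the loose things move? image difference vs start, per object window (512x384 px, top view)
A=np.load("a_top.npz")["p"].astype(int)
for k,(x,y) in dict(battery=(184,197),pad=(331,233),guard=(337,173)).items():
    w=np.s_[y-27:y+27,x-27:x+27]; f=lambda p:(p[w].max(2)<75).astype(np.uint8)
    r=[(cv2.moments(f(p),True)) for p in(A,o["top"][0].astype(int))]; print(k,[(round(q["m10"]/q["m00"],2),round(q["m01"]/q["m00"],2),int(q["m00"])) for q in r])
p=cv2.imread("pics/n.png"); cv2.imwrite("pics/n_c.png",p)
```

```text
n side 588 320 normal [-0.959  0.008  0.285] lean 163.46 off -0.5672
 top [ 0.606  -0.0235  0.0446] bot [0.6522 0.0053 0.1974]
side red 121 [186.1 211.2] med [0.7207 0.0072 0.0712] min [ 0.7102 -0.0164  0.0545] max [0.7344 0.0144 0.0791]
top red 21 [259.9 142.1] med [ 0.7285 -0.0036  0.0748] min [ 0.7246 -0.0156  0.0609] max [0.7355 0.0082 0.0809]
side red 128 [186.5 210. ] med [0.7195 0.0078 0.0744] min [ 0.7078 -0.0928  0.0178] max [0.7457 0.0139 0.0825]
{'time': 24.6, 'position': array([ 0.47488313, -0.00145   ,  0.32743379]), 'contact_force': array([ 0.1478959 , -0.04975529,  0.7208965 ]), 'gripper_width': 0.05194027376244179}
battery [(26.45, 27.76, 609), (26.29, 27.59, 574)]
pad [(26.85, 26.1, 1153), (26.82, 26.46, 1219)]
guard [(28.52, 23.67, 511), (28.49, 23.64, 506)]
```

View pics/n_c.png

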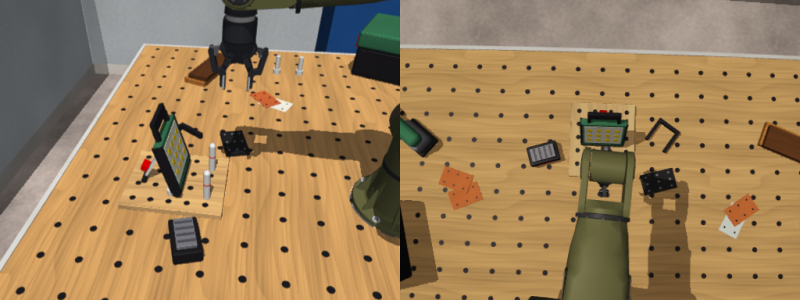

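Call:
{"op": "send_rows", "data": {
  "series": [
    {"grip": 100, "dx": 0, "dy": 0, "dz": 0, "twist": 0},
    {"grip": 100, "dx": 0, "dy": 0, "dz": 0, "twist": 0},
    {"grip": 100, "dx": 0, "dy": 0, "dz": 0, "twist": 0},
    {"grip": 100, "dx": 0, "dy": 0, "dz": 0, "twist": 0},
    {"grip": 100, "dx": 0, "dy": 0, "dz": 0, "twist": 0},
    {"grip": 100, "dx": 0, "dy": 0, "dz": 0, "twist": 0}
  ]
}}

```text
time: 25.35
position: [0.4747, -0.0014, 0.3263]
orientation: [0.0, 0.711, 0.703, -0.0]
contact_force: [-0.3, 0.4, -0.4]
gripper_width: 0.0518
```

Run:
```python
from plane import *
snap("o");pl("o");red("o"); print(ctrl.sign_off())
```

```text
o side 592 324 normal [-0.959  0.007  0.284] lean 163.48 off -0.5672
 top [ 0.606  -0.0068  0.0441] bot [ 0.6514 -0.0127  0.1976]
side red 122 [186.1 211.2] med [0.7207 0.0067 0.0708] min [ 0.7094 -0.0177  0.0516] max [0.7334 0.014  0.0796]
top red 21 [259.9 142.1] med [ 0.7282 -0.0035  0.0768] min [ 0.7245 -0.0154  0.0614] max [0.7354 0.0082 0.08  ]
the job is handed in; nothing more can be done
None
```

The kickstand leg is locked open and the light stands by itself on its bottom tube and the leg. It is still at the short dogs and clear of the tall ones. I handed the job in at about 25 s, with the robot touching nothing.

**How it went:** I swung the leg out with a light pinch on its red grip and let it snap to its stop. Then I tipped the light over by its handle, held loosely between the fingers, and let it down.

**What went wrong:** my first pull on the leg used full grip force and lifted the whole light, carrying it up off the tall dogs. While I was putting it back, the tube landed on top of the short dogs. The wrist force reached at least 83 N, below the 120 N limit. I don't know whether that counts against the 40 N limit for the arm or gripper body, because the load went through the finger pads. I lifted off and set the light back in its start pose, measured at 34.9° against about 35.3° at first, before opening the leg.

**Last checks:**
- **Standing:** two looks about 0.8 s apart gave the same pose.
- **Leg:** the red grip is within about 5 mm of where it should be with the leg open.
- **Loose things:** the battery, pad and guard are where they started, within half a pixel in the top view.
- **Disagreement:** the measured lean is 16.5°, not the stated 14°. It read 14.5° just before I let go, so it either settled about 2° or the fit to the front face is off. It did not change after that.

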